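# Load the microscopy caddy

## Robot

A 6-joint arm with a two-finger parallel gripper is mounted at the origin on a cart in front of the work surface, level with it; the furniture and walls round the work are solid. World frame = base frame: x ahead of the robot, y to its left, z up, the work surface at z = 0. Lengths are in mm, angles in rad, forces in N, time in s.
With the tool pointing down it reaches from about 350 to 975 mm from the base axis. Payload 7.1 kg.
Tool frame: the origin (TCP) lies on the front face of the gripper's body, between the roots of the fingers; the fingertips stand 80 mm ahead of it and the grasp point (between the pads) lies 61 mm ahead of it (env.tips_ahead is the distance from the TCP to the fingertips, in mm); z points along the fingers, y is the line along which they close (so a half turn about z gives the same grasp; the last joint's range is limited). The gripper opens to 88 mm and grips with 3 to 60 N. Pads are 20 mm wide; open, the fingers measure 115 mm over their backs; the gripper's body (75 mm by 178 mm) begins 61 mm behind the grasp point.
Start: joints at [1.255, 0.423, 1.63, -0, 1.089, -0.019], TCP at [182.757, 597.667, 302.675] pointing down, gripper open.
Joint ranges: [-3, 3], [-0.9, 2.11], [0.09, 2.58], [-1.31, 4.45], [0.11, 2.69], [-2.54, 2.54]. Speed limits (rad/s): [2.39, 2.39, 3.01, 3.14, 3.14, 3.14].

## Interface

Orientations are given as a unit quaternion [x, y, z, w].
In Python, from station import env, set_gripper, viewer, workorder gives the robot as it stands. Calls block until the motion is done:
- env.reach(position, orientation): joint-space move of the TCP to a pose.
- env.move_l(position, rot=None, rate=150, f_stop=None): straight line of the TCP; rot=None keeps the orientation; rate is the mean speed in mm/s. With f_stop (N) it stops when the force on the tool has changed by that much, and returns True; else False.
- env.move_joints(angles): joint-space move.
- set_gripper(opening): finger opening in mm; the grip force is fixed at half the most; returns when the fingers have stopped.
- env.hold(seconds).
- env.ik(position, orientation): joint angles nearest the present ones, or None.
- env.read_state(): the state.
- viewer.camera(name): name is "scene" or "top"; returns the picture (480x640x3 uint8, blue, green, red); there is no depth.
- viewer.camera_params(name): a dict with "fx", "fy", "cx", "cy" (pixels), "pose" (4x4, takes a point from camera to world coordinates). Camera axes: x right, y up, looking along -z (the intrinsics and any distortion apply to the point x, -y, -z); pixel columns grow to the right and rows downward; lengths in mm; the calibration is good to about 2 mm. A picture is of the moment at which its call begins. camera_params takes no time and is no camera call.
A pose or a line that the arm cannot do raises env.IKError and nothing moves.
- workorder.sign_off(): hands the job in; it is judged then, once.
The state is a dict: "time_s": time; "qpos": joint angles; "dq": joint speeds; "tau": joint torques, N m; "tool_pos": TCP position; "orientation": TCP orientation; "force": force on the tool from outside, world axes, zero at the start; "wrist_torque": the same for the moment, N m; "width": finger opening in mm; "grip_force": force on a finger pad.
Only numpy, scipy, OpenCV 4.12 (cv2) and the standard library are available. Lean on these libraries where they do the work, as an engineer would, in place of code of your own. Each camera call takes 0.05 s, during which the arm holds its last target. There are 200 camera calls.

## Task

Load the grey caddy for a microscopy session: stand the amber oil bottle upright in the orange pocket and the white dropper bottle upright in the blue pocket, and lay the white cover-slip box with the green label flat in the green pocket and the bench timer flat, keys up, in the red pocket, each down on its pocket's floor. Leave the look-alikes, the green-capped dye bottle and the slide mailer, where they are.

Things in the scene. Friction and masses are not known exactly. Their poses are not given: they have to be found in the camera images.
- oil_bottle: small amber-brown glass bottle with black cap, upright: 57 mm high; body 25 mm in diameter up to 41 mm, cap 19 mm. Origin at the centre of its underside, z up. 50 to 85 g.
- dropper_bottle: white squeeze bottle with blue label and pointed white dropper tip, upright: 98 mm high; rigid body 29 mm in diameter up to 66 mm, then a narrowing tip. Origin at the centre of its underside, z up. 55 to 100 g.
- coverslip_box: small flat white box of cover slips with a green label, closed, lying flat: 35 mm along its x, 57 mm along its y, 21 mm high. Origin at the centre of its underside, z up. The lid does not come off.
- bench_timer: small white bench timer with a display, grey keys and a red key on top, lying flat: 48 mm along its x, 58 mm along its y, 14 mm high (keys to 16 mm). Origin at the centre of its underside, z up.
- dye_bottle: look-alike that stays: clear bottle of dark green dye with dark green screw cap, upright, 33 mm in diameter, 88 mm high. Origin at the centre of its underside.
- slide_mailer: look-alike that stays: flat pale plastic slide mailer without green label, about 34 mm along its x, 90 mm along its y, 13 mm high. Origin on its underside near the middle.
- pocket_orange: orange pocket with a round collar, inside diameter at least 43 mm, for the amber bottle. Fixed on the grey caddy. Plate 84 mm (x) by 78 mm (y); origin at the centre of its underside, z up, 6 mm over the worktop; floor 3 mm and top of lip 11 mm over the origin. The pockets stand 80 mm apart along their common y, in varying order, on a grey slab 100 by 340 mm with 11 mm rim.
- pocket_blue: blue pocket with a round collar, inside diameter at least 47 mm, for the dropper bottle. Fixed on the grey caddy. Plate 84 mm (x) by 78 mm (y); origin at the centre of its underside, z up, 6 mm over the worktop; floor 3 mm and top of lip 11 mm over the origin. At each end of the caddy a thin steel handle stands out 15 mm.
- pocket_green: green pocket with a rectangular lip, inside 51 mm along its x and 73 mm along its y, for the cover-slip box. Fixed on the grey caddy. Plate 84 mm (x) by 78 mm (y); origin at the centre of its underside, z up, 6 mm over the worktop; floor 3 mm and top of lip 11 mm over the origin. The box fits with its long side along the pocket's y axis, either way round.
- pocket_red: red pocket with a rectangular lip, inside 64 mm along its x and 73 mm along its y, for the timer. Fixed on the grey caddy. Plate 84 mm (x) by 78 mm (y); origin at the centre of its underside, z up, 6 mm over the worktop; floor 3 mm and top of lip 11 mm over the origin. The timer lies with its long side along the pocket's y axis, either way round.
Things that resemble listed ones, but are neither listed nor needed, are in the scene too. Leave any black or purple look-alike of the bench_timer alone.

How it is judged:
By the outcome, as a careful person would: the job done as asked, in the order asked, and still so for the second after the job is handed in, with the robot touching nothing.
It also fails if it takes over 104 s, if anything falls off the work surface, if the arm or the gripper's body presses on something with over 40 N, if the wrist force passes 120 N, or if a joint passes its speed limit or range.

## Working session

There is one attempt and no reset: what is moved stays moved. The work goes in short steps, each a Python script; the robot and the scene stay as the last script left them, time stands still between calls to the robot, and variables do not carry over. Pictures are saved under pics/ and viewed, at most 14 in all, crops included, and the job is handed in when it is done.

```bash
mkdir -p pics; ls; python3 - <<'E'
from station import env, viewer
import cv2
for n in("scene","top"):
    im=viewer.camera(n); cv2.imwrite(f"pics/{n}0.png",im); p=viewer.camera_params(n)
    print(n,{k:(v.round(3).tolist() if hasattr(v,'round') and hasattr(v,'tolist') else v) for k,v in p.items()})
s=env.read_state(); print(s["time_s"],s["tool_pos"],s["orientation"],s["width"])
E
```

```text
pics
scene {'fx': 528.5285797184001, 'fy': 528.5285797184001, 'cx': 326.9463628910217, 'cy': 239.0696012758565, 'pose': [[-0.872, 0.413, -0.262, 162.011], [-0.489, -0.725, 0.485, 792.118], [0.01, 0.551, 0.834, 1320.904], [0.0, 0.0, 0.0, 1.0]]}
top {'fx': 448.08693806967887, 'fy': 448.08693806967887, 'cx': 307.56976896492887, 'cy': 242.0324729209614, 'pose': [[0.03, 0.997, -0.072, 461.438], [-1.0, 0.029, -0.007, 23.421], [-0.004, 0.072, 0.997, 1308.915], [0.0, 0.0, 0.0, 1.0]]}
0.1 [182.63720253 597.31143019 301.99236192] [ 1.47846165e-01  9.89010137e-01 -6.69063351e-04 -1.14464938e-04] 87.97377062854888
```

View pics/scene0.png

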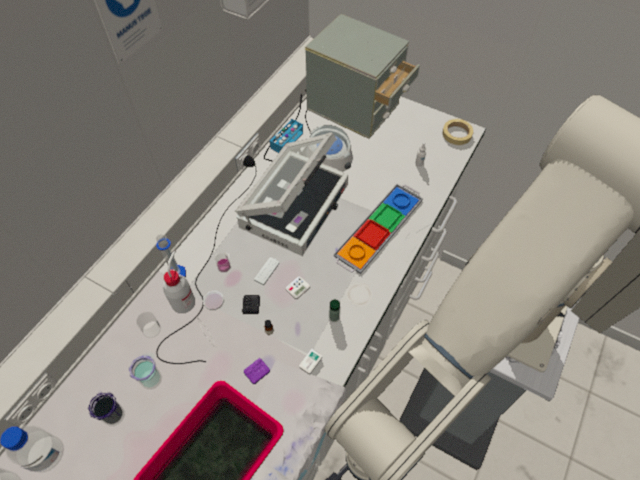

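View pics/top0.png

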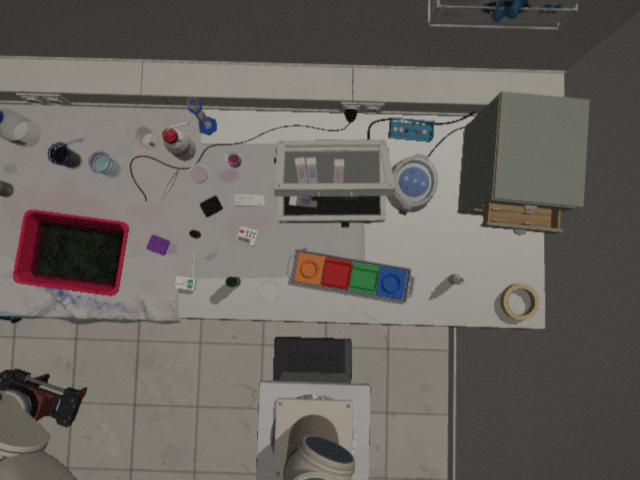

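The scene view shows the oil bottle at (268,326), the timer at (298,288), the box at (311,360), the dropper bottle at (421,155) and the caddy at (378,228). The top view shows the same things at (195,234), (247,236), (185,284), (455,279) and (352,275). I'll zoom in before masking.

```bash
python3 - <<'E'
import cv2,numpy as np
t=cv2.imread("pics/top0.png");s=cv2.imread("pics/scene0.png")
f=lambda i,x,y,w,h,k:cv2.resize(i[y:y+h,x:x+w],None,fx=k,fy=k,interpolation=cv2.INTER_CUBIC)
a=np.hstack([f(t,170,220,100,75,4),f(s,235,265,100,75,4)])
b=np.hstack([f(s,265,300,100,75,4),f(t,425,250,50,37,8)[:296],])
b=np.hstack([f(s,265,300,100,75,4),cv2.resize(f(t,430,260,40,30,10),(400,300))])
cv2.imwrite("pics/c1.png",np.vstack([a,b]))
cv2.imwrite("pics/c2.png",np.vstack([cv2.resize(f(t,280,240,140,70,5),(800,300)),np.hstack([f(s,330,180,100,100,3),f(s,395,135,50,75,4)[:300]])[:300] if 0 else np.hstack([f(s,330,180,100,100,3),f(s,395,135,50,75,4),np.zeros((300,300,3),np.uint8)])]))
E
```

```text
Traceback (most recent call last):
ValueError: all the input array dimensions except for the concatenation axis must match exactly, but along dimension 0, the array at index 0 has size 300 and the array at index 1 has size 296
```

```bash
python3 - <<'E'
import cv2,numpy as np
t=cv2.imread("pics/top0.png");s=cv2.imread("pics/scene0.png")
f=lambda i,x,y,w,h,W,H:cv2.resize(i[y:y+h,x:x+w],(W,H),interpolation=cv2.INTER_CUBIC)
cv2.imwrite("pics/c1.png",np.vstack([np.hstack([f(t,170,220,100,75,400,300),f(s,265,275,60,45,400,300)]),
 np.hstack([f(s,260,310,80,60,400,300),f(t,430,260,40,30,400,300)])]))
cv2.imwrite("pics/c2.png",np.vstack([f(t,280,240,140,52,800,300),np.hstack([f(s,330,180,100,75,400,300),f(s,395,135,53,40,400,300)])]))
E
```

```text
(no output)
```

View pics/c1.png

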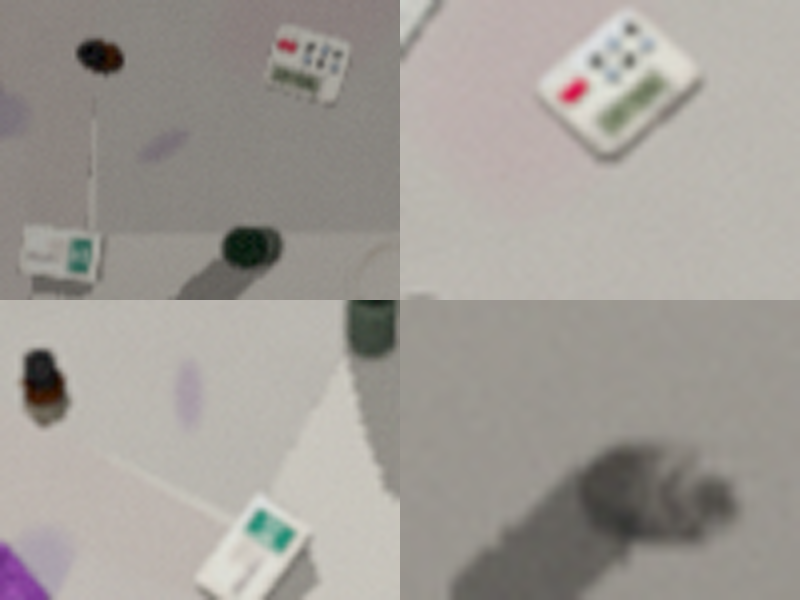

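View pics/c2.png

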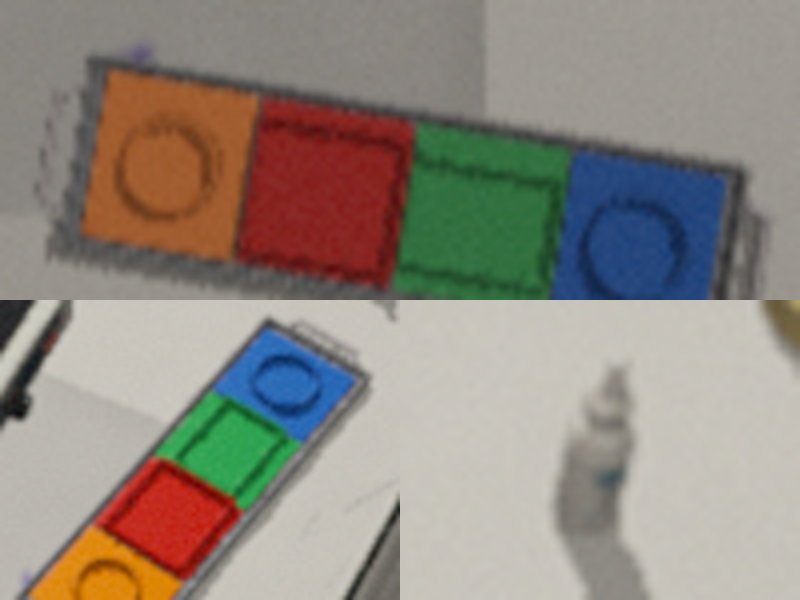

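The top crop shows the oil bottle as a black/amber blob at about (189–201, 229–239) px, the timer at about (247,236), the box at about (185,284), and the dropper's base edge at about (448,279) leaning to its tip at (463,280). The caddy colours separate cleanly, in the order orange, red, green, blue from +y to −y. Next I measure with masks.

```bash
cat > meas.py <<'E'
import cv2,numpy as np
from station import viewer
P={n:viewer.camera_params(n) for n in("scene","top")}
def ray(n,u,v,z):
    p=P[n];T=np.array(p["pose"]);d=T[:3,:3]@np.array([(u-p["cx"])/p["fx"],-(v-p["cy"])/p["fy"],-1]);o=T[:3,3]
    return (o+d*(z-o[2])/d[2])[:2]
def proj(n,X):
    p=P[n];T=np.array(p["pose"]);c=T[:3,:3].T@(np.array(X,float)-T[:3,3]);return np.array([p["cx"]+p["fx"]*c[0]/-c[2],p["cy"]-p["fy"]*c[1]/-c[2]])
def blob(n,mask,box,z):
    """largest contour in box -> world contour at z, minAreaRect (centre,size,long-axis angle), centroid"""
    x,y,w,h=box;m=np.zeros(mask.shape,np.uint8);m[y:y+h,x:x+w]=mask[y:y+h,x:x+w]*255
    m=cv2.morphologyEx(m,cv2.MORPH_CLOSE,np.ones((5,5),np.uint8))
    c=max(cv2.findContours(m,cv2.RETR_EXTERNAL,cv2.CHAIN_APPROX_NONE)[0],key=cv2.contourArea)
    m2=cv2.drawContours(np.zeros_like(m),[c],-1,255,-1);q=np.argwhere(m2)[:,::-1]
    W=np.array([ray(n,*p,z) for p in q],np.float32)
    (cx,cy),(a,b),t=cv2.minAreaRect(W)
    if a>b: t+=90; a,b=b,a
    return dict(n=len(q),px=[q[:,0].min(),q[:,0].max(),q[:,1].min(),q[:,1].max()],cen=W.mean(0).round(1),rect=(round(cx,1),round(cy,1)),size=(round(a+2.9,1),round(b+2.9,1)),ang=round((t+90)%180,1))
E
cat > m1.py <<'E'
from meas import *
for n,bx in(("top",(280,240,140,70)),("scene",(325,175,105,105))):
    im=cv2.imread(f"pics/{n}0.png");h,s,v=cv2.split(cv2.cvtColor(im,cv2.COLOR_BGR2HSV));sat=s>120
    print(n);cs=[]
    for nm,m in(("orange",(h>8)&(h<22)),("red",(h<6)|(h>172)),("green",(h>50)&(h<85)),("blue",(h>100)&(h<125))):
        b=blob(n,m&sat,bx,11);print(nm,b);cs.append(b["cen"])
    print("spacing",[np.linalg.norm(cs[i+1]-cs[i]).round(1) for i in range(3)],"mean",np.mean(cs,0),"ydir",((cs[0]-cs[3])/np.linalg.norm(cs[0]-cs[3])).round(4))
B={"top":dict(timer=(232,222,32,30),box=(170,274,30,20),oil=(185,224,20,20)),"scene":dict(timer=(282,272,30,30),box=(296,345,30,30),oil=(260,315,18,22))}
for n in B:
    im=cv2.imread(f"pics/{n}0.png");h,s,v=cv2.split(cv2.cvtColor(im,cv2.COLOR_BGR2HSV))
    for o,z in(("timer",14),("box",21)):
        x,y,w,hh=B[n][o];r=v[y:y+hh,x:x+w];bg=np.median(v[y-5:y+hh+5,x-5:x+w+5])
        m=(v>bg+ (28 if n=="top" else 18))|((s>70)&(h>40)&(h<100))
        print(n,o,"bg",bg,blob(n,m,B[n][o],z))
    x,y,w,hh=B[n]["oil"];print(n,"oil",blob(n,(v<75)|(s>110),B[n]["oil"],0))
im=cv2.imread("pics/top0.png");v=cv2.cvtColor(im,cv2.COLOR_BGR2GRAY);print(v[272:290,444:468])
E
python3 m1.py
```

```text
top
orange {'n': 795, 'px': [np.int64(294), np.int64(324), np.int64(252), np.int64(284)], 'cen': array([479.3,  24.5], dtype=float32), 'rect': (479.5, 24.3), 'size': (81.2, 88.3), 'ang': 171.8}
red {'n': 799, 'px': [np.int64(321), np.int64(351), np.int64(257), np.int64(289)], 'cen': array([468.5, -54. ], dtype=float32), 'rect': (468.7, -53.7), 'size': (82.3, 87.3), 'ang': 172.3}
green {'n': 740, 'px': [np.int64(349), np.int64(379), np.int64(262), np.int64(293)], 'cen': array([ 456.6, -134.4], dtype=float32), 'rect': (456.6, -134.5), 'size': (79.6, 83.4), 'ang': 171.7}
blue {'n': 784, 'px': [np.int64(376), np.int64(406), np.int64(267), np.int64(298)], 'cen': array([ 445.7, -212.2], dtype=float32), 'rect': (445.7, -212.2), 'size': (80.4, 87.1), 'ang': 171.6}
spacing [np.float32(79.2), np.float32(81.3), np.float32(78.6)] mean [462.52502  -94.024994] ydir [0.1405 0.9901]
scene
orange {'n': 687, 'px': [np.int64(337), np.int64(375), np.int64(236), np.int64(268)], 'cen': array([476.9,  26.8], dtype=float32), 'rect': (477.4, 26.2), 'size': (83.8, 89.4), 'ang': 172.0}
red {'n': 606, 'px': [np
[... 2967 characters left out ...]
97  96  98  96  90  84  75  64  69  78  82  88  93  85  86 112 130
  138 146 149 149 148 151]
 [ 98  97  98  96  92  96  98  92  86 115 118 117 119 120 121 121 131 145
  149 152 149 151 151 149]
 [100  98  97  98  95  98 100  97 106 140 145 146 146 148 145 146 146 150
  149 149 151 146 150 149]
 [ 96  98  95  96  98 100 103 125 127 147 149 150 149 150 151 150 148 148
  149 150 149 152 149 150]
 [ 96  95  96  97  96 102 128 144 146 150 149 150 150 147 151 148 151 149
  149 150 148 148 148 149]
 [ 97  95  97  99 105 126 143 148 149 149 149 148 147 150 149 148 148 149
  149 147 149 149 149 150]
 [100  98  97 104 129 143 148 148 146 148 148 150 149 149 151 149 149 148
  149 150 150 150 148 148]]
```

```bash
cat > m2.py <<'E'
from meas import *
im={n:cv2.imread(f"pics/{n}0.png") for n in P}
h,s,v=cv2.split(cv2.cvtColor(im["top"],cv2.COLOR_BGR2HSV))
print(v[225:248:2,234:262]);print(v[274:296:2,172:200])
for t in(8,12,16,20):
    for o,b,z in(("timer",(232,222,32,30),14),("box",(172,274,26,20),21)):
        bg=135 if o=="timer" else 145
        print(t,o,blob("top",(v>bg+t)|((s>60)&(h>40)&(h<100)),b,z))
print("oil",ray("top",194.75,233.6,25),ray("scene",268.5,325.3,25))
print("drop mid",ray("top",455.3,279.2,30),"tip",ray("top",461.8,279.4,94))
g=cv2.cvtColor(im["scene"],cv2.COLOR_BGR2GRAY);print(g[140:170:1,412:432])
E
python3 m2.py
```

```text
[[136 138 137 136 136 138 137 139 136 139 139 137 137 137 137 137 136 135
  135 138 137 138 137 136 135 137 138 136]
 [135 136 138 136 139 148 163 160 162 165 158 157 152 149 141 140 139 138
  135 138 136 138 139 140 138 138 137 138]
 [135 136 136 136 136 154 159 159 163 153 159 165 168 167 166 167 165 156
  155 153 150 142 140 137 139 137 137 139]
 [137 138 137 137 156 144 147 151 151 148 140 159 138  93 110 160 154 136
  147 162 165 165 165 150 139 136 138 137]
 [136 137 134 132 160 164 158 161 155 156 165 159 132 128 159 165 130 123
  151 120  99 125 162 143 137 136 136 136]
 [137 136 139 156 147 155 159 163 169 167 164 150 127 119 158 116 101 152
  159 147 142 163 160 126 135 138 137 138]
 [135 139 144 144 123 102 106 109 126 133 139 136 150 156 161 146 148 162
  145 125 136 160 139 135 137 136 136 136]
 [137 139 147 134 105  93  91  92  97  97  89  90  97  99 111 127 142 152
  164 167 165 156 133 136 138 137 137 137]
 [136 136 131 129 129 134 124 133 127 122 106  94  90  79  97 115 147 164
  167 168 162 133 138 137 136 139 137 137]
 [137 137 135 136 137 136 135 123 130 137 130 1
[... 5102 characters left out ...]
 195 194
  196 196]
 [196 195 188 153 120 120 123 127 124 114 105 124 175 196 194 194 195 195
  194 195]
 [196 197 190 160 119 120 122 122 119 113 109 123 174 196 196 196 195 194
  196 194]
 [195 197 195 164 122 121 123 118 115 117 112 129 175 196 195 196 195 195
  194 194]
 [196 198 196 170 129 119 121 117 116 115 125 136 177 196 196 193 195 196
  195 194]
 [196 195 198 184 154 129 130 128 128 129 134 142 177 195 196 194 195 193
  195 194]
 [196 196 196 196 172 140 138 138 140 135 140 141 163 187 196 196 194 196
  196 195]
 [193 196 195 195 184 156 138 136 137 140 140 135 143 166 188 195 196 196
  195 195]
 [194 196 195 198 195 171 143 139 138 140 137 138 137 143 176 194 195 194
  194 195]]
```

Measured positions agree between the two views to within about 4 mm:

| Item | Position (mm) | Yaw or axis |
|---|---|---|
| Oil bottle | (569, 356) | – |
| Dropper | (460, −389) | – |
| Box | (427, 381) | −5° |
| Timer | (570, 210) | −15° |
| Caddy centre | (461, −93) | y axis at 82° |

The sizes and the 80 mm spacing match the given ones. I start with the oil bottle.

```bash
cat > rob.py <<'E'
import numpy as np
from station import env,set_gripper
C=np.array([461.3,-93.4]);U=np.array([.1397,.9902])
POCK={k:C+d*U for k,d in(("orange",120),("red",40),("green",-40),("blue",-120))}
def q(phi):  # tool down, closing line at phi (deg); of the two half turns, set later
    a=np.radians((phi+90)/2);return [np.cos(a),np.sin(a),0.,0.]
def goto(x,y,z,phi):
    j0=np.array(env.read_state()["qpos"]);best=None
    for p in(phi,phi+180):
        j=env.ik([x,y,z],q(p))
        if j is not None and abs(j[5])<2.45:
            c=abs(np.array(j)-j0).max()
            if best is None or c<best[0]: best=(c,p)
    env.reach([x,y,z],q(best[1]))
def st(m):
    s=env.read_state();print(m,"t",round(s["time_s"],1),"tcp",np.round(s["tool_pos"],1),"w",round(s["width"],1),"grip",round(s["grip_force"],1),"F",np.round(s["force"],1));return s
def pick(x,y,phi,tip,expect,zhi=250,opening=88):
    set_gripper(opening);goto(x,y,zhi,phi);env.move_l([x,y,tip+80],rate=200)
    set_gripper(0);s=st("gripped")
    if not (expect-4<s["width"]<expect+4): raise SystemExit("bad width")
    env.move_l([x,y,zhi],rate=200);st("lifted")
def place(pocket,phi,tip,zhi=250,opening=88):
    x,y=POCK[pocket];goto(x,y,zhi,phi);st("over")
    env.move_l([x,y,9+tip+80+8],rate=200)
    hit=env.move_l([x,y,9+tip+80-2],rate=25,f_stop=5);s=st(f"down hit={hit}")
    if s["width"]<5: raise SystemExit("lost")
    set_gripper(opening);env.move_l([x,y,zhi],rate=200);st("left")
PY=81.97;PX=-8.03
E
python3 - <<'E'
from meas import *
print("tip scene meas (423.3,144)->",ray("scene",423.3,144,96)); print("lightbox front z0..60",[ray("top",340,220,z).round() for z in(0,60)],ray("scene",300,248,0).round(),ray("scene",240,215,0).round())
from rob import *
pick(569.3,355.8,PY,12,25)
place("orange",PY,12)
import cv2;cv2.imwrite("pics/s1.png",np.hstack([viewer.camera("top")[220:320,270:430],viewer.camera("scene")[170:270,300:460]]).repeat(2,0).repeat(2,1))
E
```

```text
tip scene meas (423.3,144)-> [ 458.43182836 -385.51708019]
lightbox front z0..60 [array([623., -61.]), array([616., -57.])] [631.  91.] [853.  79.]
gripped t 3.9 tcp [569.3 355.8  91.9] w 24.6 grip 30.0 F [ 0.1 -0.1 -0.6]
lifted t 4.9 tcp [568.7 355.4 248.8] w 24.1 grip 30.0 F [-0.9  0.4 -1.5]
over t 6.2 tcp [478.9  26.  250.1] w 24.4 grip 30.0 F [-0.3  0.6 -1.1]
down hit=True t 7.4 tcp [478.6  25.4 100.6] w 24.6 grip 30.0 F [-0.1  0.4  2.6]
left t 9.4 tcp [477.5  25.4 249.3] w 87.9 grip 0.0 F [-0.3 -0.1 -0.3]
```

View pics/s1.png

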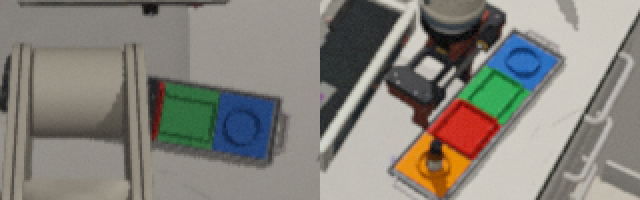

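```bash
python3 - <<'E'
from rob import *
pick(459.8,-388,PY,30,29)
place("blue",PY,30)
E
```

```text
gripped t 13.0 tcp [ 459.8 -388.1  110.1] w 28.5 grip 30.0 F [-0.4 -0.9  0.3]
lifted t 13.9 tcp [ 459.3 -387.5  249. ] w 28.3 grip 30.0 F [-0.4 -0.4 -1.3]
over t 14.6 tcp [ 445.2 -212.9  249.9] w 28.6 grip 30.0 F [ 0.5 -0.2 -0.2]
down hit=True t 15.8 tcp [ 445.1 -212.5  118.7] w 28.6 grip 30.0 F [0.3 0.4 3.6]
left t 17.6 tcp [ 444.  -212.   249.3] w 87.9 grip 0.0 F [-0.8 -0.3 -0.3]
```

The oil bottle stands upright inside the orange collar, at about (437,150) in the crop. The dropper landed at the expected height. Next is the box, then the timer.

```bash
python3 - <<'E'
from rob import *
pick(427.3,381,-5.2,11,35)
place("green",PX,11)
pick(569.7,210,-15.3,7,48)
from station import viewer
import cv2;cv2.imwrite("pics/s2.png",np.hstack([viewer.camera("top")[200:300,170:430],viewer.camera("scene")[170:270,290:430]]).repeat(2,0).repeat(2,1))
E
```

```text
gripped t 21.8 tcp [427.3 381.   91. ] w 34.6 grip 30.0 F [-0.3 -0.3  0.5]
lifted t 22.7 tcp [426.8 380.5 249. ] w 34.8 grip 30.0 F [ 0.8  0.1 -1.2]
over t 24.6 tcp [ 455.8 -132.6  249.8] w 34.7 grip 30.0 F [ 0.3 -0.  -0.7]
down hit=True t 25.8 tcp [ 456.2 -133.2   99.6] w 35.0 grip 30.0 F [1.1 0.  3.2]
left t 27.7 tcp [ 455.1 -132.8  249.3] w 88.1 grip 0.0 F [ 0.   0.  -0.2]
gripped t 30.9 tcp [569.7 210.1  87.1] w 47.7 grip 30.0 F [-0.1  0.8  2.6]
lifted t 31.9 tcp [569.  209.7 248.9] w 47.8 grip 30.0 F [-0.8  0.3 -0.6]
```

View pics/s2.png

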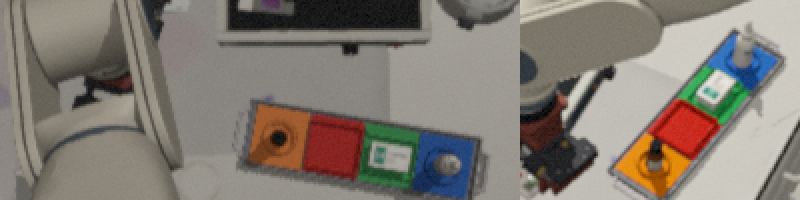

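The top crop shows the oil, box and dropper seated: (278,138), (390,155) and (447,163). The timer's fingertips sit 7 mm above its base, lower than the 8 mm lip. So I'll stop the tips 1.5 mm above the lip and release there.

```bash
python3 - <<'E'
from rob import *
x,y=POCK["red"];goto(x,y,250,PX);st("over")
env.move_l([x,y,108],rate=200);print(env.move_l([x,y,98.3],rate=25,f_stop=6));st("down")
set_gripper(88);env.move_l([x,y,250],rate=200)
env.reach([450,350,300],q(PY));st("away")
from station import viewer
import cv2
t=viewer.camera("top");s=viewer.camera("scene");cv2.imwrite("pics/t3.png",t);cv2.imwrite("pics/s3.png",s)
cv2.imwrite("pics/v3.png",np.vstack([cv2.resize(t[235:310,280:420],(640,343),interpolation=2),cv2.resize(s[170:280,325:435],(257,257),interpolation=2) if 0 else np.hstack([cv2.resize(s[175:280,325:430],(256,256),interpolation=2),cv2.resize(t[190:310,160:340],(384,256))])]))
E
```

```text
over t 33.1 tcp [467.6 -53.4 250.1] w 48.1 grip 30.0 F [-0.5 -0.7 -0.7]
False
down t 34.5 tcp [466.8 -53.8  98.3] w 47.6 grip 30.0 F [-0.1  0.3 -0.9]
away t 37.7 tcp [450.2 349.1 299.6] w 88.2 grip 0.0 F [ 0.2  0.1 -0.1]
```

View pics/v3.png

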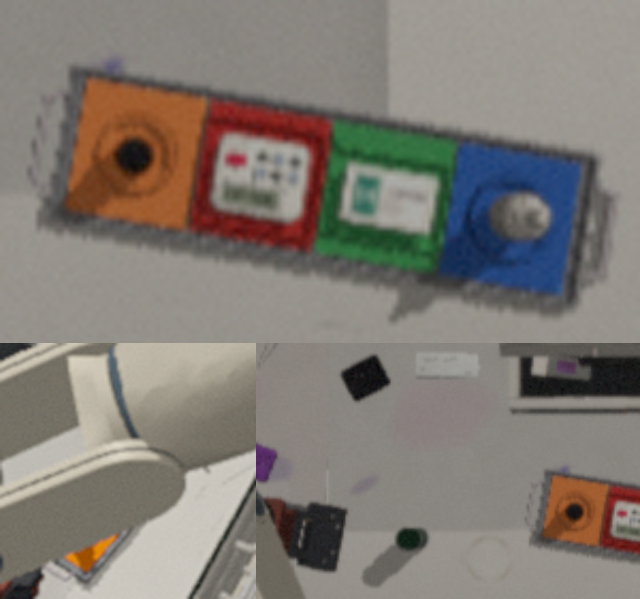

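The picture shows all four seated: oil at (133,155), timer at (262,178) with red margin all round, box at (388,200) and dropper at (518,215). The dye bottle and slide mailer have not moved.

```bash
python3 -c "
from station import workorder
print(workorder.sign_off())"
```

```text
the job is handed in; nothing more can be done
None
```

The job is handed in: oil bottle, dropper, cover-slip box and timer are each in their pocket in the order asked, at about 38 s of the 104 s allowed, and the look-alikes were not touched; only the timer was dropped about 2 mm onto its floor rather than pressed down, and the last picture shows it inside the lip.

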